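Switch on the bench supply with the locking toggle

TASK

Switch on the bench supply whose locking toggle has the blue collar: lift the collar up along the lever, flip the lever right over to the green-dot side, and let the collar drop fully home again so that the lever is locked there. Leave the red-collared switch off, and let go at the end.

Things in the scene. Friction and masses are not known exactly. Their poses are not given: they have to be found in the camera images.
- blue_box: Grey switch box 94 x 84 x 50 mm (x, y, z), fixed, its top plate edged blue; origin under its centre. The lever's hinge runs along the box's y axis, 54 mm above the origin. White dot (off) at -x, green dot (on) at +x, on the top. A steel gate, 24 mm wide across y, rises 26 mm above the hinge in the middle. Nothing else is within 25 mm of the discs at its +y and -y sides.
- blue_grip (a point): Centre of the blue collar, a sleeve 22 mm across and 26 mm long on the toggle's 9 mm steel lever; moves with it. On its +y and -y sides sit two swivelling finger discs, 19 mm in diameter, 29 mm over their black faces. z: up along the lever; y: along the level hinge; x: the way the lever flips. The hinge is 43 mm plus the lift away along -z. The lever's ball tops out 91.5 mm from the hinge.
- blue_lever (a joint): Angle of the blue switch's lever, rad. 0: off, leaning 0.5 rad from upright to the white dot (-x of the box), where it starts. 1.0: on, at its stop, leaning 0.5 rad to the green dot (+x). Light friction (0.6 N at the collar); it stays where it is left. While the collar is home it is locked, with 0.07 rad of play, at either end.
- blue_collar (a joint): Lift of the blue collar along the lever, m. 0: home (down), sprung: about 1 N at home, 2.2 N at 15 mm. From 0.010 up, two prongs under it clear the gate and the lever can flip; 0.020 is the upper stop. Let go at either end of the lever's swing, it springs home by itself. Pinched from above by its discs, it swivels freely as the lever swings.
- red_lever (a joint): Angle of the lever of the other switch, alike in build and size but with a red collar and a red edge to its top plate; rad, 0 is off. It must stay off. The two boxes stand side by side, centres at least 150 mm apart, either one on the left.

How it is judged (in metres and radians):
On the way:
1. the blue collar is lifted while the lever is still on the off side (value of joint blue_collar above 0.007 m and value of joint blue_lever below 0.3 rad), for 0.05 s.
At the end, for the whole second after the job is handed in: The blue switch's lever is over on the green-dot side (above 0.9 rad of 1.0), its collar is back down (within 3 mm of home), the red switch's lever is still off (below 0.15 rad), and the robot has let go (value of joint blue_lever above 0.9 rad and value of joint blue_collar below 0.003 m and value of joint red_lever below 0.15 rad); the robot touches nothing.
It fails at once if the red-collared switch is flipped away from off (value of joint red_lever above 0.15 rad).
It also fails if it takes over 34 s, if anything falls off the work surface, if the arm or the gripper's body presses on something with over 40 N, if the wrist force passes 120 N, or if a joint passes its speed limit or range.

ROBOT

A 6-joint arm with a two-finger parallel gripper is mounted at the origin on a cart in front of the work surface, level with it; the furniture and walls round the work are solid. World frame = base frame: x ahead of the robot, y to its left, z up, the work surface at z = 0. Lengths are in mm, angles in degrees, forces in N, time in s.
With the tool pointing down it reaches from about 200 to 875 mm from the base axis. Payload 3.4 kg.
Tool frame: the origin (TCP) lies on the centre line of the jaws, within the pads' length; the fingertips stand robot.tip_reach ahead of it and the grasp point (between the pads) lies 11 mm behind it (robot.tip_reach is the distance from the TCP to the fingertips, in mm); z points along the fingers, y is the line along which they close (so a half turn about z gives the same grasp; the last joint's range is limited). The gripper opens to 94 mm and grips with 3 to 60 N. Pads are 16 mm wide; open, the fingers measure 119 mm over their backs; the gripper's body (75 mm by 177 mm) begins 78 mm behind the grasp point.
Start: joints at [-70.245, 15.808, 86.224, -0, 77.962, -6.933], TCP at [258.259, -513.777, 213.493] pointing down, gripper open.
Joint ranges: [-165.64, 165.64], [-43.16, 119.46], [12.63, 154.43], [-67.54, 247.53], [6.08, 155.33], [-154.97, 154.97]. Speed limits (degrees/s): [147.25, 147.25, 180, 180, 180, 180].

INTERFACE

Orientations are given as a 3x3 rotation matrix whose columns are the frame's x, y, z axes.
In Python, from cell import robot gives the robot as it stands.
- The arm moves only by the tool send_rows, never from a script. Its arguments are lists of equal length, an entry for each row: "travel": the shift along the tool's x, y, z normalised to -1 to 1, where 1 is 100 mm, a list of three; "turn": the turn, a rotation vector about the tool's x, y, z normalised to -1 to 1, where 1 is 180 degrees, a list of three. In form: {"travel": [[x, y, z], ...], "turn": [[ax, ay, az], ...]}. A call has 1 to 5 rows; each row is the pose to reach, as a shift and turn from the pose commanded when the call began, along the tool's axes at that moment, turning the shorter way round; what a row does not reach only later rows make up. A row lasts 1/12 s, in which the tool goes at most 41.7 mm and 7.16 degrees, less where a joint would pass 70% of its speed; a pose out of reach is approached as far as the arm can. A call with a number of a shift or a turn outside -1 to 1 is refused whole. A call with a gripper value outside its range is refused whole. "gripper" is the opening, from 0 (shut) to 1 (fully open), set as the call begins (left out, the last holds). The fingers move at their own pace and stop on an object; "squeeze" is the grip in N (left out, the last holds). Time passes only in rows, so rows that repeat a pose let the fingers close. It gives the time, the measured TCP pose, the force, the opening and the grip force at its end, in the units of the state.
- robot.get_state(): the state, without advancing time (a new reading comes with each control period).
- robot.camera(name): name is "scene" or "top" or "wrist"; returns a dict with "frame" (420x560x3 uint8, red, green, blue), "K" (3x3 intrinsics, pixels), "world_to_cam" (4x4, takes a point from world to camera coordinates). Camera axes: x right, y down, z forward; pixel columns grow to the right and rows downward; lengths in mm; the calibration is good to about 2 mm. A picture is of the moment at which its call begins. There is no depth.
- robot.sign_off(): hands the job in; it is judged then, once.
Trained networks look in a picture, given as the dict that the camera call returned (one of the last four; its "shot" number tells which), for a name from the list of things; names that differ only in an ending like _2 or _b are one class to them, and where a whole thing is asked for, a point or a joint stands for the part that bears it (a point fixed in the world has none). Each returns a list of dicts, best first, with "conf" (0 to 1); they miss things now and then, are a little off and sometimes report something else, mostly with a low value. They report only what shows in the picture. A call takes as long as a camera call.
- robot.recognise(picture, name): "position" ([x, y, z] in mm, in world coordinates, good to about 4 mm: the middle of the surface that is visible of it).
- robot.cut_out(picture, name): "mask" (420x560 bool, what is visible of it).
- robot.spot_point(picture, name): "position" ([x, y, z] in mm, in world coordinates, good to about 4 mm: a listed point, or the origin of a listed thing).
The state is a dict: "time": time; "joint_pos": joint angles; "joint_vel": joint speeds; "joint_torque": joint torques, N m; "tool_pos": TCP position; "orientation": TCP orientation; "ft_force": force on the tool from outside, world axes, zero at the start; "torque": the same for the moment, N m; "gripper_width": opening from 0.0 (shut) to 1.0 (fully open); "grasp_force": force on a finger pad.
Only numpy, scipy, OpenCV 4.12 (cv2) and the standard library are available. Lean on these libraries where they do the work, as an engineer would, in place of code of your own. Each camera call takes 0.05 s, during which the arm holds its last target. There are 200 camera calls.

## Working session

There is one attempt and no reset: what is moved stays moved. The work goes in short steps, Python scripts to look and compute and a tool call to move; the robot and the scene stay as the last step left them, time stands still between calls to the robot, and variables do not carry over. Pictures are saved under pics/ and viewed, at most 10 in all, crops included, and the job is handed in when it is done.

Besides the shell and the picture viewer there is one more tool, called as a command line: name --argument value ..., lists and objects as JSON in quotes. send_rows: Moves the arm, as the interface text tells. Its arguments: {"type":"object","properties":{"travel":{"type":"array","items":{"type":"array","items":{"type":"number"}}},"turn":{"type":"array","items":{"type":"array","items":{"type":"number"}}},"gripper":{"type":"number"},"squeeze":{"type":"number"}},"required":["travel","turn"]}

```bash
mkdir -p pics
cat > h.py <<'E'
import numpy as np, cv2
from cell import robot
def look(cam, fn=None, names=("blue_box","blue_grip")):
    p=robot.camera(cam)
    for n in names:
        for d in robot.spot_point(p,n)[:2]: print(cam,"spot",n,np.round(d["position"],1),round(d["conf"],2))
    if fn: cv2.imwrite("pics/"+fn,p["frame"][:,:,::-1])
    return p
def px(p,X):
    c=p["world_to_cam"]@np.append(X,1); q=p["K"]@c[:3]; return q[:2]/q[2]
E
python3 - <<'E'
from h import *
a=look("scene","s.png"); b=look("top","t.png"); 
cv2.imwrite("pics/both.png",cv2.resize(np.hstack([a["frame"],b["frame"]]),(800,300))[:,:,::-1])
s=robot.get_state(); print(robot.tip_reach,s["time"],s["tool_pos"],s["orientation"])
E
```

```text
scene spot blue_box [443.2  43.9   2.3] 0.85
scene spot blue_grip [427.1  50.   95.2] 0.58
top spot blue_box [445.8  42.    1.6] 0.93
top spot blue_grip [427.7  48.7  92.4] 0.55
8.0 0.3 [ 258.19887231 -513.59392069  213.21158966] [[ 8.93455001e-01  4.49152683e-01 -1.71017022e-04]
 [ 4.49152709e-01 -8.93454858e-01  5.11679057e-04]
 [ 7.70260320e-05 -5.33974970e-04 -9.99999854e-01]]
```

View pics/t.png

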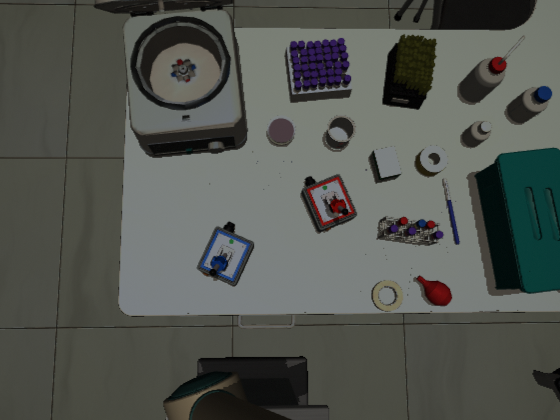

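View pics/s.png

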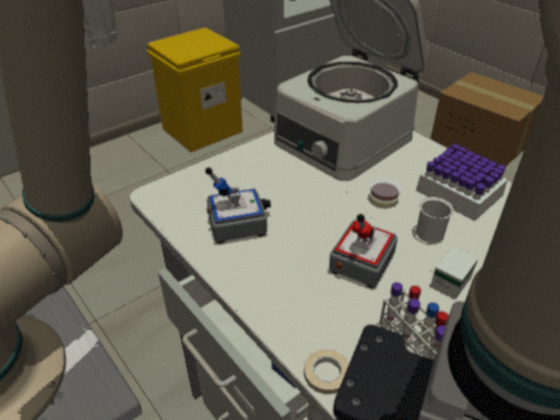

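Top view: the blue box is at pixel (227,253), with its ball at (213,272) and green dot at (232,240). The red box is at (330,203). Next is the yaw.

```bash
cat >> h.py <<'E'
def onz(p,uv,z):
    W=np.linalg.inv(p["world_to_cam"]); d=W[:3,:3]@np.linalg.inv(p["K"])@np.array([*uv,1.]); o=W[:3,3]
    return o+d*(z-o[2])/d[2]
def dotyaw(p,name="blue_box",z=50):
    m=robot.cut_out(p,name)[0]["mask"]; hsv=cv2.cvtColor(p["frame"],cv2.COLOR_RGB2HSV).astype(int)
    H,S,V=hsv[...,0],hsv[...,1],hsv[...,2]
    mm=cv2.dilate(m.astype(np.uint8),np.ones((3,3)))>0
    blue=mm&(H>100)&(H<125)&(S>110)&(V>60); g=mm&(H>40)&(H<90)&(S>90)&(V>50)
    n,l,st,ct=cv2.connectedComponentsWithStats(g.astype(np.uint8)); 
    i=1+np.argmax(st[1:,4]); print("green",ct[i],st[i,4],onz(p,ct[i],z).round(1))
    ys,xs=np.nonzero(blue); P=np.array([onz(p,(x,y),z)[:2] for x,y in zip(xs,ys)],np.float32)
    r=cv2.minAreaRect(P); print("blue rect c,size,ang",np.round(r[0],1),np.round(r[1],1),round(r[2],1))
E
python3 - <<'E'
from h import *
p=robot.camera("top"); dotyaw(p)
E
```

```text
green [230.76923077 241.15384615] 13 [473.   31.6  50. ]
blue rect c,size,ang [446.2  43. ] [70.8 80.6] 65.6
```

send_rows --travel '[[0.25,-0.25,-0.12],[0.5,-0.5,-0.25],[0.75,-0.75,-0.4],[1,-1,-0.5]]' --turn '[[0,0,0],[0,0,0],[0,0,0],[0,0,0]]' --gripper 0.6

```text
time: 0.73
tool_pos: [303.0, -378.5, 264.5]
orientation: [[0.894, 0.448, 0.001], [0.448, -0.894, -0.001], [0.0, 0.001, -1.0]]
ft_force: [0.6, 0.7, 0.1]
gripper_width: 0.754
grasp_force: 0.0
```

send_rows --travel '[[0.25,-0.25,0],[0.5,-0.5,0],[0.75,-0.75,0],[1,-1,0]]' --turn '[[0,0,0],[0,0,0],[0,0,0],[0,0,0]]'

```text
time: 1.07
tool_pos: [347.3, -243.6, 263.8]
orientation: [[0.894, 0.449, 0.001], [0.449, -0.894, -0.001], [0.0, 0.001, -1.0]]
ft_force: [1.2, 0.7, 0.3]
gripper_width: 0.597
grasp_force: 0.0
```

send_rows --travel '[[0.25,-0.25,0],[0.5,-0.5,0],[0.75,-0.75,0],[1,-1,0]]' --turn '[[0,0,0],[0,0,0],[0,0,0],[0,0,0]]'

```text
time: 1.4
tool_pos: [391.7, -109.3, 263.8]
orientation: [[0.894, 0.449, 0.001], [0.449, -0.894, -0.0], [0.001, 0.001, -1.0]]
ft_force: [0.4, -0.8, -0.2]
gripper_width: 0.603
grasp_force: 0.0
```

send_rows --travel '[[0.25,-0.25,0],[0.5,-0.5,0],[0.75,-0.75,0],[1,-1,0]]' --turn '[[0,0,0],[0,0,0],[0,0,0],[0,0,0]]'

```text
time: 1.73
tool_pos: [436.1, 25.1, 263.8]
orientation: [[0.893, 0.449, 0.001], [0.449, -0.893, -0.0], [0.001, 0.001, -1.0]]
ft_force: [0.4, -0.2, 0.8]
gripper_width: 0.6
grasp_force: 0.0
```

send_rows --travel '[[0.1,-0.22,0],[0.1,-0.22,0],[0.1,-0.22,0],[0.1,-0.22,0],[0.1,-0.22,0]]' --turn '[[0,0,0.04],[0,0,0.08],[0,0,0.12],[0,0,0.155],[0,0,0.19]]'

```text
time: 2.15
tool_pos: [435.0, 47.8, 263.5]
orientation: [[0.991, -0.135, 0.0], [-0.135, -0.991, -0.0], [0.0, 0.0, -1.0]]
ft_force: [0.4, -0.3, -0.1]
gripper_width: 0.599
grasp_force: 0.0
```

send_rows --travel '[[0,0,0],[0,0,0],[0,0,0],[0,0,0],[0,0,0]]' --turn '[[0,0,0.035],[0,0,0.07],[0,0,0.092],[0,0,0.092],[0,0,0.092]]'

```text
time: 2.57
tool_pos: [435.0, 47.5, 263.5]
orientation: [[0.914, -0.406, 0.0], [-0.406, -0.914, -0.0], [0.0, -0.0, -1.0]]
ft_force: [0.0, 0.2, -0.2]
gripper_width: 0.597
grasp_force: 0.0
```

Run:
```python
from h import *
s=robot.get_state(); print(s["time"],s["tool_pos"],s["orientation"].tolist() if hasattr(s["orientation"],"tolist") else s["orientation"],s["joint_pos"])
p=look("wrist","w1.png"); dotyaw(p)
```

```text
2.5667 [435.0021499   47.45012442 263.51235436] [[0.9138275539146374, -0.40610241735043734, 0.0001683107875681352], [-0.4061024148567391, -0.9138275691398079, -5.027478563539049e-05], [0.00017422374984171247, -2.24089328970938e-05, -0.9999999845719623]] [-2.89823105e+00  2.17568751e+00  9.60741754e+01 -2.41429598e-03
  8.17403603e+01  1.11062344e+02]
wrist spot blue_box [449.2  45.    1.8] 0.83
wrist spot blue_grip [423.9  52.9  94. ] 0.85
green [276.75675676 151.24324324] 37 [472.9  31.3  50. ]
blue rect c,size,ang [442.7  45. ] [70.5 87.5] 65.8
```

View pics/w1.png

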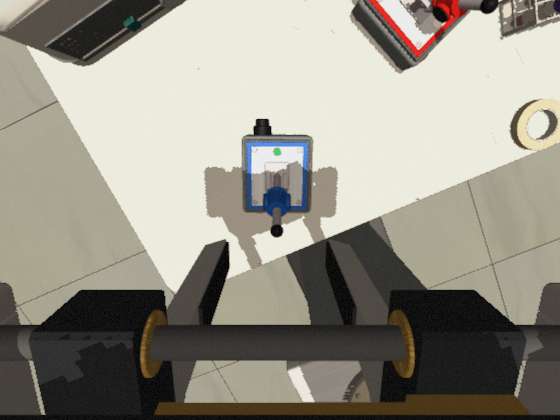

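The wrist view shows the box square to the picture: green dot (277,151), collar (277,201), ball (277,231). The yaw of -24° holds.

Run:
```python
from h import *
p=look("wrist"); R=np.array(robot.get_state()["orientation"]); t=np.array(robot.get_state()["tool_pos"])
for n,uv,z in [("ball",(277,231),54+87*np.cos(.5)),("collar",(277,201),91.7),("boxtop",(278,176),50),("green",(276.8,151.2),50)]:
    X=onz(p,uv,z); print(n,X.round(1),"tool",(R.T@(X-t)).round(1))
for d in (robot.recognise(p,"blue_grip")): print(np.round(d["position"],1),d["conf"])
```

```text
wrist spot blue_grip [424.6  52.5  92.1] 0.56
ball [409.   59.3 130.3] tool [-28.7  -0.3 133.1]
collar [427.9  50.9  91.7] tool [ -8.   -0.3 171.8]
boxtop [445.9  41.7  50. ] tool [ 12.2   0.8 213.5]
green [472.9  31.2  50. ] tool [ 41.2  -0.6 213.5]
[430.7  48.4  99.9] 0.76
```

send_rows --travel '[[-0.02,0,0.25],[-0.04,0,0.5],[-0.06,0,0.75],[-0.08,0,0.95]]' --turn '[[0,0,0],[0,0,0],[0,0,0],[0,0,0]]'

```text
time: 3.3
tool_pos: [427.0, 50.7, 167.0]
orientation: [[0.913, -0.408, -0.001], [-0.408, -0.913, -0.0], [-0.001, 0.0, -1.0]]
ft_force: [-0.6, -0.2, 0.7]
gripper_width: 0.597
grasp_force: 0.0
```

send_rows --travel '[[0,0,0.2],[0,0,0.4],[0,0,0.6],[0,0,0.75],[0,0,0.88]]' --turn '[[0,0,0],[0,0,0],[0,0,0],[0,0,0],[0,0,0]]'

```text
time: 3.72
tool_pos: [427.3, 50.7, 79.3]
orientation: [[0.913, -0.408, -0.001], [-0.408, -0.913, -0.0], [-0.001, 0.0, -1.0]]
ft_force: [0.0, 0.4, 0.9]
gripper_width: 0.601
grasp_force: 0.0
```

Run:
```python
from h import *
s=robot.get_state(); print(s["time"],s["tool_pos"],s["ft_force"])
p=look("wrist"); q=look("scene"); cv2.imwrite("pics/w2.png",cv2.resize(np.hstack([p["frame"],cv2.resize(q["frame"][140:260,160:320],(560,420))]),(800,300))[:,:,::-1])
```

```text
3.7167 [427.2653345   50.69317827  79.29306173] [0.04036011 0.38878188 0.94861727]
wrist spot blue_box [449.6  47.    1.8] 0.96
wrist spot blue_box [425.5  52.1  92.9] 0.69
wrist spot blue_grip [425.7  53.1  93.2] 0.91
scene spot blue_box [4.445e+02 4.220e+01 1.000e-01] 0.76
scene spot blue_grip [428.6  48.6  91.9] 0.47
```

View pics/w2.png

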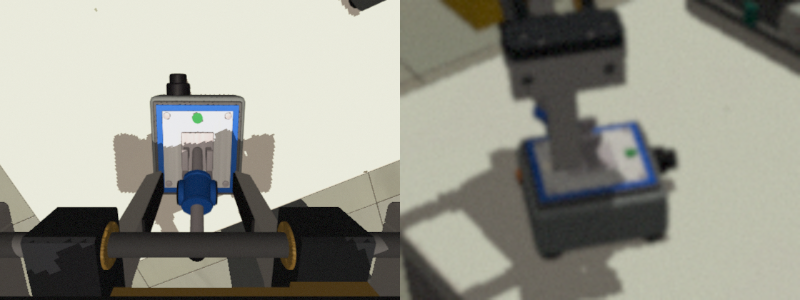

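The collar sits centred between the fingers, so I'll close on it.

send_rows --travel '[[0,0,0],[0,0,0],[0,0,0],[0,0,0],[0,0,0]]' --turn '[[0,0,0],[0,0,0],[0,0,0],[0,0,0],[0,0,0]]' --gripper 0.2 --squeeze 20

```text
time: 4.43
tool_pos: [428.1, 51.1, 80.7]
orientation: [[0.913, -0.408, 0.001], [-0.408, -0.913, 0.001], [0.0, -0.001, -1.0]]
ft_force: [-0.4, 1.4, 0.0]
gripper_width: 0.308
grasp_force: 20.0
```

send_rows --travel '[[0,0,0],[0,0,0],[0,0,0],[0,0,0],[0,0,0]]' --turn '[[0,0,0],[0,0,0],[0,0,0],[0,0,0],[0,0,0]]'

```text
time: 4.85
tool_pos: [428.0, 51.0, 80.6]
orientation: [[0.913, -0.408, 0.0], [-0.408, -0.913, 0.001], [0.0, -0.001, -1.0]]
ft_force: [0.5, 3.1, 3.6]
gripper_width: 0.307
grasp_force: 20.0
```

The opening of 28.9 mm matches the discs. Now the lift.

send_rows --travel '[[-0.018,0,-0.033],[-0.036,0,-0.066],[-0.054,0,-0.1],[-0.072,0,-0.132],[-0.072,0,-0.132]]' --turn '[[0,0,0],[0,0,0],[0,0,0],[0,0,0],[0,0,0]]'

```text
time: 5.27
tool_pos: [421.3, 54.0, 94.2]
orientation: [[0.913, -0.408, 0.001], [-0.408, -0.913, 0.0], [0.001, -0.001, -1.0]]
ft_force: [3.5, 3.2, -3.1]
gripper_width: 0.306
grasp_force: 20.0
```

Run:
```python
from h import *
s=robot.get_state(); print(s["time"],s["tool_pos"],s["ft_force"],s["gripper_width"])
p=look("wrist",None,("blue_grip",)); cv2.imwrite("pics/w3.png",cv2.resize(p["frame"][100:380,140:420],(500,500))[:,:,::-1])
for L in (15,):
  for a in np.linspace(-.5,.52,11): print(round(a,2),round((43+L)*(np.sin(a)+np.sin(.5)),1),round(-(43+L)*(np.cos(a)-np.cos(.5)),1))
```

```text
5.2667 [421.27467157  53.95005187  94.21114212] [ 3.49126768  3.22668338 -3.08899052] 0.30633408871332274
wrist spot blue_grip [419.   53.8 104.3] 0.8
-0.5 0.0 -0.0
-0.4 5.3 -2.6
-0.3 10.9 -4.6
-0.19 16.6 -6.0
-0.09 22.5 -6.9
0.01 28.4 -7.1
0.11 34.3 -6.7
0.21 40.1 -5.8
0.32 45.8 -4.2
0.42 51.4 -2.1
0.52 56.6 0.6
```

View pics/w3.png

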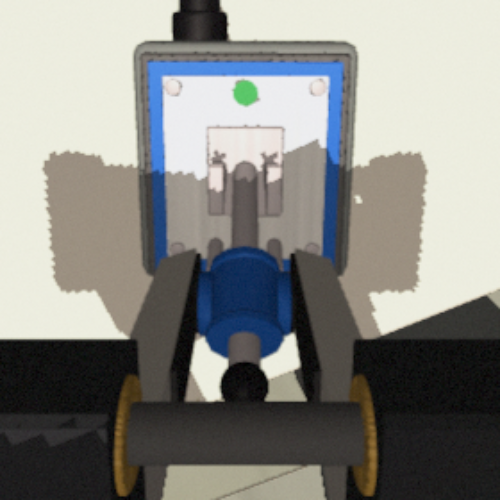

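The collar is raised, with the prongs showing below it and the grip holding. Next is the flip along the arc.

send_rows --travel '[[0.053,0,-0.026],[0.109,0,-0.046],[0.166,0,-0.06],[0.225,0,-0.069],[0.284,0,-0.071]]' --turn '[[0,0,0],[0,0,0],[0,0,0],[0,0,0],[0,0,0]]'

```text
time: 5.78
tool_pos: [446.7, 42.5, 100.5]
orientation: [[0.913, -0.408, -0.001], [-0.408, -0.913, 0.001], [-0.002, -0.0, -1.0]]
ft_force: [2.1, 6.4, -3.1]
gripper_width: 0.307
grasp_force: 20.0
```

send_rows --travel '[[0.059,0,0.004],[0.117,0,0.013],[0.174,0,0.029],[0.23,0,0.05],[0.287,0,0.08]]' --turn '[[0,0,0],[0,0,0],[0,0,0],[0,0,0],[0,0,0]]'

```text
time: 6.2
tool_pos: [472.0, 31.1, 92.3]
orientation: [[0.913, -0.409, -0.003], [-0.409, -0.913, 0.002], [-0.004, -0.0, -1.0]]
ft_force: [-9.2, 10.7, 5.8]
gripper_width: 0.309
grasp_force: 20.0
```

Run:
```python
from h import *
s=robot.get_state(); print(s["time"],s["tool_pos"],s["ft_force"],s["gripper_width"])
p=look("wrist",None,("blue_grip",)); cv2.imwrite("pics/w4.png",cv2.resize(p["frame"][100:380,140:420],(500,500))[:,:,::-1])
```

```text
6.2 [471.98360461  31.05085643  92.28526448] [-9.1507287  10.68192989  5.79263373] 0.3086096554215186
wrist spot blue_grip [471.1  33.  102.3] 0.65
```

View pics/w4.png

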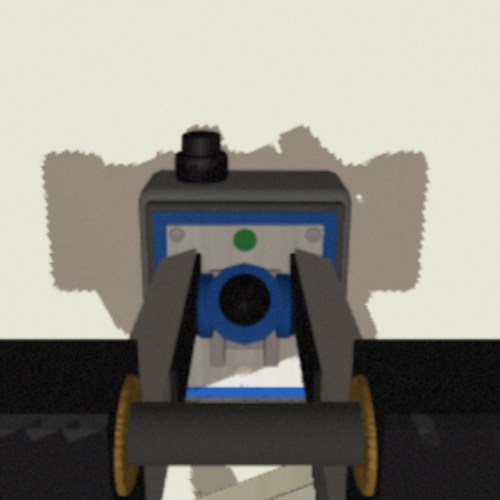

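The lever is at its green-side stop: contact force has built up and the ball lines up with the camera. Now I lower along the lever and release.

send_rows --travel '[[-0.02,0,0.033],[-0.04,0,0.066],[-0.06,0,0.1],[-0.08,0,0.125],[-0.08,0,0.125]]' --turn '[[0,0,0],[0,0,0],[0,0,0],[0,0,0],[0,0,0]]'

```text
time: 6.72
tool_pos: [465.6, 34.0, 80.6]
orientation: [[0.913, -0.408, -0.001], [-0.408, -0.913, 0.001], [-0.001, -0.0, -1.0]]
ft_force: [-0.3, 5.1, 2.1]
gripper_width: 0.307
grasp_force: 20.0
```

send_rows --travel '[[0,0,0],[0,0,0],[0,0,0],[0,0,0],[0,0,0]]' --turn '[[0,0,0],[0,0,0],[0,0,0],[0,0,0],[0,0,0]]' --gripper 0.65

```text
time: 7.13
tool_pos: [465.7, 33.1, 80.1]
orientation: [[0.913, -0.408, -0.001], [-0.408, -0.913, -0.001], [-0.0, 0.001, -1.0]]
ft_force: [0.1, -0.1, -0.6]
gripper_width: 0.621
grasp_force: 0.0
```

Run:
```python
from h import *
s=robot.get_state(); print(s["time"],s["tool_pos"],s["ft_force"],s["gripper_width"])
p=look("wrist",None,("blue_grip",)); cv2.imwrite("pics/w5.png",cv2.resize(p["frame"][100:380,140:420],(500,500))[:,:,::-1])
```

```text
7.1333 [465.67114274  33.14247806  80.08077636] [ 0.06006416 -0.10275218 -0.61282225] 0.6213737189325635
wrist spot blue_grip [464.3  37.9  92.4] 0.81
```

View pics/w5.png

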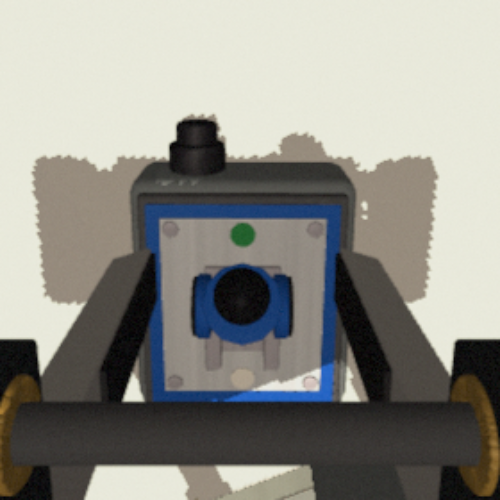

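The gripper has let go and the collar centre reads z≈92 mm, which is home. I'll back straight up and check.

send_rows --travel '[[0,0,-0.1],[0,0,-0.3],[0,0,-0.6],[0,0,-0.9],[0,0,-1]]' --turn '[[0,0,0],[0,0,0],[0,0,0],[0,0,0],[0,0,0]]'

```text
time: 7.65
tool_pos: [468.3, 33.3, 184.1]
orientation: [[0.913, -0.408, 0.007], [-0.408, -0.913, -0.001], [0.007, -0.002, -1.0]]
ft_force: [0.5, -0.1, 0.3]
gripper_width: 0.651
grasp_force: 0.0
```

send_rows --travel '[[0,0,-0.2],[0,0,-0.5],[0,0,-0.8],[0,0,-0.8],[0,0,-0.8]]' --turn '[[0,0,0],[0,0,0],[0,0,0],[0,0,0],[0,0,0]]'

```text
time: 8.07
tool_pos: [466.8, 33.4, 261.2]
orientation: [[0.913, -0.408, 0.003], [-0.408, -0.913, -0.001], [0.003, -0.001, -1.0]]
ft_force: [0.4, 0.1, -0.4]
gripper_width: 0.651
grasp_force: 0.0
```

Run:
```python
from h import *
p=look("wrist",None,("blue_grip",)); q=look("scene",None,("blue_grip",)); R=np.array(robot.get_state()["orientation"])
H=np.array([446.3,42.3,54]); 
for n,d in (("home",43),("ball",87)): 
  for a in (.5,.4): X=H+R[:,0]*d*np.sin(a)+[0,0,d*np.cos(a)]; print(n,a,px(p,X).round(1),px(q,X).round(1))
cv2.imwrite("pics/w6.png",np.hstack([cv2.resize(p["frame"][100:300,180:380],(400,400)),cv2.resize(q["frame"][140:240,185:285],(400,400))])[:,:,::-1])
```

```text
wrist spot blue_grip [463.3  36.   92.5] 0.78
scene spot blue_grip [464.9  32.3  91.8] 0.63
home 0.5 [277.7 196.2] [245.7 182.9]
home 0.4 [277.7 200.2] [243.4 182.3]
ball 0.5 [277.7 183.3] [257.2 162.3]
ball 0.4 [277.7 192.4] [252.5 161.1]
```

View pics/w6.png

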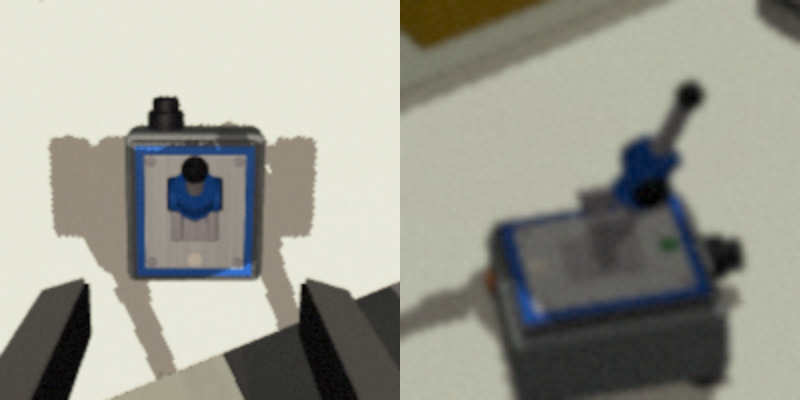

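Ball and collar pixels match the predictions for lever ≈1.0 with the collar home: ball (277,185) in wrist, (257,163) in scene; collar (247,183) in scene. The arm is clear, so I'm handing in.

```bash
python3 -c "
from cell import robot
print(robot.sign_off())"
```

```text
the job is handed in; nothing more can be done
None
```

I flipped the blue switch to the green-dot side with its collar back home, left the red switch untouched, let go, and handed the job in at about 8 s; sign-off returned no verdict.

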